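# Dim and switch off the shop's display lighting

## Robot

A 6-joint arm with a two-finger parallel gripper is mounted at the origin on a cart in front of the work surface, level with it; the furniture and walls round the work are solid. World frame = base frame: x ahead of the robot, y to its left, z up, the work surface at z = 0. Lengths are in mm, angles in rad, forces in N, time in s.
With the tool pointing down it reaches from about 375 to 925 mm from the base axis. Payload 5.7 kg.
Tool frame: the origin (TCP) lies at the very end of the fingers, on their centre line; the grasp point (between the pads) lies 19 mm behind it; z points along the fingers, y is the line along which they close (so a half turn about z gives the same grasp; the last joint's range is limited). The gripper opens to 85 mm and grips with 20 to 120 N. Pads are 22 mm wide; open, the fingers measure 114 mm over their backs; the gripper's body (76 mm by 85 mm) begins 54 mm behind the grasp point. The pads swing forward as they close: fully open they stand 13 mm farther back than shut.
Start: joints at [-1.451, 0.359, 1.51, -0, 1.272, -0.115], TCP at [139.576, -583.508, 231.267] pointing down, gripper open.
Joint ranges: [-2.97, 2.97], [-1.01, 2.36], [0.21, 2.38], [-0.96, 4.11], [0.2, 2.71], [-2.98, 2.98]. Speed limits (rad/s): [2.39, 2.39, 3.14, 3.14, 3.14, 3.14].

## Interface

Orientations are given as [roll, pitch, yaw] about the fixed x, y, z axes, in that order (R = Rz(yaw) Ry(pitch) Rx(roll)).
In Python, from station import env, vision gives the robot as it stands.
- The arm moves only by the tool apply_moves, never from a script. Its argument "rows" is a list of rows, each a list of 5 numbers: the shift along the tool's x, y, z in mm, then the turn about the tool's z in degrees, then the closure, from -1 (fully open) to 1 (shut). A call has exactly 5 rows; each row shifts and turns the commanded pose from where the row before left it, along the tool's axes as they then stand; what a row does not reach is not made up. A row lasts 1/8 s, in which the tool goes at most 62.5 mm and 10.7 degrees, less where a joint would pass 70% of its speed; a pose out of reach is approached as far as the arm can. A call with a gripper value outside its range is refused whole. The fingers move at their own pace and stop on an object; "squeeze" is the grip in N (left out, the last holds). Time passes only in rows, so rows that do not move let the fingers close, or fill a call up. It gives the time, the measured TCP pose, the force, the opening and the grip force at its end, in the units of the state.
- env.observe(): the state, without advancing time (a new reading comes with each control period).
- vision.grab_frame(name): name is "scene" or "side" or "wrist"; returns the picture (384x512x3 uint8, red, green, blue); there is no depth.
- vision.get_calibration(name): a dict with "mtx" (3x3 intrinsics, pixels), "R" (3x3) and "t" (3): a world point X has camera coordinates R X + t. Camera axes: x right, y down, z forward; pixel columns grow to the right and rows downward; lengths in mm; the calibration is good to about 2 mm. A picture is of the moment at which its call begins: read the wrist's pose just before it. get_calibration takes no time and is no camera call; for the wrist camera it gives the pose at the moment of the call.
- env.finish_job(): hands the job in; it is judged then, once.
Trained networks look in the newest picture that a camera, given by its name, has taken for a name from the list of things; names that differ only in an ending like _2 or _b are one class to them, and where a whole thing is asked for, a point or a joint stands for the part that bears it (a point fixed in the world has none). Each returns a list of dicts, best first, with "score" (0 to 1); they miss things now and then, are a little off and sometimes report something else, mostly with a low value. They report only what shows in the picture. A call takes as long as a camera call.
- vision.trace(camera, label): "region" (384x512 bool, what is visible of it) and "pixel" ([column, row] in pixels, amid what is visible of it).
The state is a dict: "time": time; "q": joint angles; "joint_vel": joint speeds; "effort": joint torques, N m; "tool_pos": TCP position; "tcp_rot": TCP orientation; "ft_force": force on the tool from outside, world axes, zero at the start; "torque": the same for the moment, N m; "finger_gap": finger opening in mm; "gripper_force": force on a finger pad.
Only numpy, scipy, OpenCV 4.12 (cv2) and the standard library are available. Lean on these libraries where they do the work, as an engineer would, in place of code of your own. Each camera call takes 0.05 s, during which the arm holds its last target. There are 200 camera calls.

## Task

Shut down the display lights at the control desk on the counter. First fade them out: turn the wide outer ring of the double knob counter-clockwise all the way to its stop, without turning the small bar knob in its centre. Then knock all four standing toggle paddles over to the robot's right (a finger drawn along the row does it), leave the things round the desk where they stand, and let go.

Things in the scene. Friction and masses are not known exactly. Their poses are not given: they have to be found in the camera images.
- console: control desk, fixed: grey plastic wedge 188 deep (x) x 250 wide (y), 34 high at its front (robot side) and 102 at its back; origin at the centre of its underside, x to its back, y to its left, z up. Only its place and yaw vary
- panel: its sloping dark steel face, 200 (x, up the slope) x 250 (y, to the left), tilted 20 degrees towards the robot: origin at the centre of the face, on its surface, z square out of the face, which is 68 above the counter at the origin. In this frame: the double knob's axis runs along z through x = +42, y = 0; the four toggle pivots lie at x = -58, z = 2, y = +69, +23, -23, -69
- ring_center (a point): centre of the top of the outer ring, 26 above the face; axes as the panel's. The ring is a finely ribbed aluminium disc 62 across, from 2 to 26 above the face, with a raised dark pointer ridge on its top. The inner knob stands on it on the same axis: a bar 32 long, 11 thick on a disc 32 across, from 27 to 49 above the face; it turns by itself at the lightest touch (about 0.01 N m)
- ring (a joint): angle of the outer ring, rad: 0 = at its stop (faded out), pointer at the long white mark, which is 135 degrees counter-clockwise from the panel's x; grows clockwise seen from above the face, up to 4.6. It starts at 1.8 to 3.6, so it takes two grasps or more. It is stiff: friction of 0.3 N m holds it where it is left, and a light grip (20 N or so) may slip; the stop is hard
- inner (a joint): angle of the inner bar knob, rad, 0 = bar along the panel's x, grows clockwise, -1.5 to 1.5; must stay as found
- inner_end (a point): point at the marked end of the inner bar, 16 from the axis and 45 above the face: shows whether the inner knob has turned
- toggle_1 (a joint): leftmost toggle (panel y = +69): steel paddle 18 wide (x), 7 thick (y), its rounded end 40 from its pivot, hinged about the panel's x. 0 = standing square to the face (on); grows as it falls towards the panel's -y (right), to a hard stop at 1.2 (off); friction of 0.03 N m (about 1 N at its end) holds it where it is left, there is no snap. Lying at 1.2 the paddle's top is about 20 above the face
- toggle_2 (a joint): second toggle from the left (y = +23), alike
- toggle_3 (a joint): third toggle (y = -23), alike
- toggle_4 (a joint): rightmost toggle (y = -69), alike
- soap_box: bystander: cream soap box 52 x 82 x 28 high, loose, left of the desk; origin under its centre
- tin: bystander: round tin with lid, 63 across, 34 high, loose, right of the desk; origin under its centre
- bell: bystander: counter bell 85 across, 59 high, loose, beyond the desk to the left; origin under its centre

How it is judged:
By the outcome, as a careful person would: the job done as asked, in the order asked, and still so for the second after the job is handed in, with the robot touching nothing.
It also fails if it takes over 64 s, if anything falls off the work surface, if the arm or the gripper's body presses on something with over 40 N, if the wrist force passes 120 N, or if a joint passes its speed limit or range.

## Working session

There is one attempt and no reset: what is moved stays moved. The work goes in short steps, Python scripts to look and compute and a tool call to move; the robot and the scene stay as the last step left them, time stands still between calls to the robot, and variables do not carry over. Pictures are saved under pics/ and viewed, at most 10 in all, crops included, and the job is handed in when it is done.

Besides the shell and the picture viewer there is one more tool, called after ">>>" as name([rows], argument=value, ...), one row to a line, values as JSON. apply_moves: Moves the arm, as the interface text tells. Its arguments: {"type":"object","properties":{"rows":{"type":"array"},"squeeze":{"type":"number"}},"required":["rows"]}

```bash
ls; mkdir -p pics
python3 - <<'E'
from station import env, vision
import cv2,numpy as np
s=env.observe(); print({k:np.round(v,3).tolist() for k,v in s.items()})
for n in ("scene","side"):
    im=vision.grab_frame(n); cv2.imwrite(f"pics/{n}0.png",im[:,:,::-1])
    c=vision.get_calibration(n); print(n,{k:np.round(v,3).tolist() for k,v in c.items()})
    for l in ("console","panel","ring_center","inner","inner_end","toggle_1","soap_box","tin","bell"):
        print(l,[(round(r["score"],2),np.round(r["pixel"]).tolist(),int(r["region"].sum())) for r in vision.trace(n,l)][:5])
a=cv2.imread("pics/scene0.png");b=cv2.imread("pics/side0.png")
E
```

```text
pics
{'time': 0.0, 'q': [-1.451, 0.36, 1.511, 0.0, 1.273, -0.115], 'joint_vel': [0.001, -0.001, 0.001, -0.001, -0.002, -0.001], 'effort': [-0.003, -52.764, -27.862, -0.001, 0.013, 0.0], 'tool_pos': [139.481, -582.849, 230.445], 'tcp_rot': [-3.14, -0.0, 0.235], 'ft_force': [0.404, 0.647, -0.527], 'torque': [0.001, -0.025, 0.019], 'gripper_force': 0.0, 'finger_gap': 85.155}
scene {'mtx': [[417.269, 0.0, 257.939], [0.0, 417.269, 195.68], [0.0, 0.0, 1.0]], 'R': [[-0.832, -0.555, -0.011], [-0.403, 0.618, -0.675], [0.381, -0.557, -0.738]], 't': [445.035, 354.748, 801.646]}
console [(0.75, [295.0, 192.0], 7333), (0.64, [294.0, 162.0], 114)]
panel [(0.63, [296.0, 184.0], 6024)]
ring_center [(0.96, [297.0, 184.0], 6033)]
inner []
inner_end [(0.71, [291.0, 166.0], 122)]
toggle_1 [(0.65, [299.0, 212.0], 57), (0.63, [322.0, 189.0], 80), (0.61, [311.0, 199.0], 88), (0.61, [336.0, 180.0], 78), (0.6, [287.0, 173.0], 381)]
soap_box [(0.7, [259.0, 244.0], 852), (0.42, [296.0, 190.0], 7389), (0.18, [300.0, 209.0], 87)]
tin [(0.52, [337.0, 159.0], 341)]
bell [(0.51, [160.0, 232.0], 126)]
side {'mtx': [[451.27, 0.0, 261.058], [0.0, 451.27, 189.759], [0.0, 0.0, 1.0]], 'R': [[0.998, -0.059, 0.009], [-0.018, -0.445, -0.895], [0.057, 0.894, -0.445]], 't': [-623.588, 75.686, 1166.536]}
console [(0.71, [237.0, 238.0], 4813)]
panel [(0.62, [238.0, 229.0], 3334)]
ring_center [(0.83, [238.0, 230.0], 3437)]
inner [(0.75, [242.0, 212.0], 142)]
inner_end [(0.58, [240.0, 212.0], 138), (0.33, [240.0, 228.0], 3352)]
toggle_1 [(0.61, [189.0, 246.0], 51), (0.59, [208.0, 216.0], 111), (0.57, [241.0, 213.0], 168), (0.44, [200.0, 236.0], 71), (0.41, [205.0, 225.0], 108)]
soap_box []
tin []
bell [(0.83, [303.0, 191.0], 437)]
```

View pics/scene0.png

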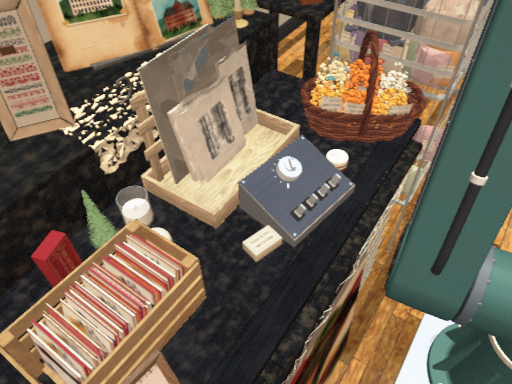

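View pics/side0.png

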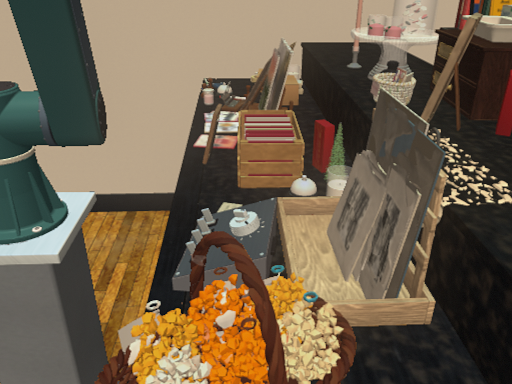

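The scene view shows the desk at about (297,190), its ring at (288,168), the toggles between (299,212) and (336,180), and the picture tray directly behind it. The side view shows the basket to the right of the desk. Next I'll fit the desk pose.

```bash
cat > h.py <<'E'
from station import env, vision
import cv2,numpy as np
from scipy.spatial.transform import Rotation as Ro
from scipy.optimize import minimize, least_squares
def con(p): # x,y,yaw -> R,t of console
    return Ro.from_euler('z',p[2]).as_matrix(), np.array([p[0],p[1],0.])
def panel(p):
    R,t=con(p); return R@Ro.from_euler('y',-20,degrees=True).as_matrix(), t+[0,0,68]
def proj(c,X):
    Y=np.atleast_2d(X)@np.array(c["R"]).T+np.array(c["t"]); q=Y@np.array(c["mtx"]).T; return q[:,:2]/q[:,2:]
C=np.array([[x,y,z] for x,h in((-94,34),(94,102)) for y in(-125,125) for z in(0,h)],float)
def P(p,X): R,t=panel(p); return np.atleast_2d(X)@R.T+t
def sil(p,c):
    R,t=con(p); m=np.zeros((384*4,512*4),np.uint8)
    h=cv2.convexHull((proj(c,C@R.T+t)*4+1.5).astype(np.int32)); cv2.fillConvexPoly(m,h,1)
    return cv2.resize(m*255,(512,384),interpolation=cv2.INTER_AREA)/255.
TY=[69,23,-23,-69]
E
python3 - <<'E'
from h import *
c=vision.get_calibration("scene"); cs=vision.get_calibration("side")
vision.grab_frame("scene"); m=vision.trace("scene","console")[0]["region"].astype(float)
tp=np.array([[299,212],[311,199],[322,189],[336,180]],float)
T=np.array([[-58,y,22] for y in TY],float); K=np.array([[42,0,36.]])
def res(p): return np.r_[(proj(c,P(p,T))-tp).ravel(),(proj(c,P(p,K))-[288,169]).ravel()]
best=min((least_squares(res,[x0,y0,a],x_scale=[100,100,1]) for x0 in(450,600) for y0 in(-150,100) for a in(-.5,0,.5)),key=lambda r:r.cost)
print(best.x,best.cost)
f=lambda p:np.abs(sil(p,c)-m).sum()
r=minimize(f,best.x,method="Nelder-Mead",options=dict(initial_simplex=best.x+np.array([[0,0,0],[15,0,0],[0,15,0],[0,0,.08]]),xatol=.1,fatol=.5))
print(r.x,r.fun,m.sum()); print(np.round(proj(c,P(r.x,T)),0).tolist())
print("side tog",np.round(proj(cs,P(r.x,T)),0).tolist(),proj(cs,P(r.x,K)))
Rp,t=panel(r.x); print("ring top",P(r.x,[42,0,26]),"normal",Rp[:,2])
E
```

```text
[ 5.42796449e+02 -1.93023690e+02 -1.27463254e-01] 15.918062343959134
[ 5.43553027e+02 -2.01818688e+02 -1.63888346e-01] 270.7803921568627 7408.0
[[300.0, 209.0], [312.0, 199.0], [323.0, 189.0], [334.0, 179.0]]
side tog [[208.0, 216.0], [204.0, 226.0], [199.0, 237.0], [194.0, 249.0]] [[241.84127049 214.72004479]]
ring top [[ 573.71790399 -206.80710242  106.79685416]] normal [-0.33743719  0.05580253  0.93969262]
```

>>> apply_moves([
  [42, -30, -4, 0, -1],
  [42, -30, -4, 0, -1],
  [42, -30, -4, 0, -1],
  [42, -30, -4, 0, -1],
  [42, -30, -4, 0, -1],
], squeeze=70)

```text
time: 1.72
tool_pos: [309.9, -387.5, 251.6]
tcp_rot: [3.141, -0.0, 0.234]
ft_force: [0.8, -0.7, -0.1]
finger_gap: 85.5
gripper_force: 0.0
```

>>> apply_moves([
  [42, -30, -2, 0, -1],
  [42, -30, -2, 0, -1],
  [42, -30, 0, 0, -1],
  [42, -30, 0, 0, -1],
  [42, -30, 0, 0, -1],
])

```text
time: 2.35
tool_pos: [479.3, -192.7, 255.6]
tcp_rot: [3.141, -0.0, 0.235]
ft_force: [1.3, -1.6, -0.2]
finger_gap: 85.7
gripper_force: 0.0
```

>>> apply_moves([
  [0, 0, 0, 6, -1],
  [0, 0, 0, 6, -1],
  [0, 0, 0, 6, -1],
  [0, 0, 0, 5, -1],
  [0, 0, 0, 0, -1],
])

```text
time: 2.98
tool_pos: [478.3, -194.0, 255.4]
tcp_rot: [-3.141, -0.0, -0.166]
ft_force: [0.6, -0.9, -0.1]
finger_gap: 85.7
gripper_force: 0.0
```

Run:
```python
from h import *
s=env.observe(); c=vision.get_calibration("wrist"); im=vision.grab_frame("wrist")
np.savez("w1.npz",im=im,**{k:np.array(v) for k,v in c.items()})
print(s["time"],s["tool_pos"],s["tcp_rot"],s["q"]); print("cam",-np.array(c["R"]).T@c["t"])
cv2.imwrite("pics/w1.png",cv2.resize(im,(768,576),interpolation=cv2.INTER_CUBIC)[:,:,::-1])
p=[543.5,-201.8,-.164]
print(proj(c,P(p,[[42,0,26],[42,0,49]]+[[-58,y,42] for y in TY])).round(0).tolist())
for l in("ring_center","inner","toggle_1","console","tin"): print(l,[(round(r["score"],2),np.round(r["pixel"]).tolist(),int(r["region"].sum())) for r in vision.trace("wrist",l)][:5])
```

```text
2.975 [ 478.28745462 -194.01292605  255.35671147] [-3.14149885e+00 -7.44389274e-05 -1.65779281e-01] [-5.19333332e-01  2.15203903e-01  1.65590907e+00  1.19105731e-04
  1.27044233e+00  1.21720704e+00]
cam [ 546.56150374 -205.57401231  397.75719774]
[[259.0, 78.0], [259.0, 85.0], [197.0, 177.0], [239.0, 177.0], [281.0, 177.0], [323.0, 177.0]]
ring_center [(0.8, [258.0, 90.0], 40974), (0.7, [241.0, 171.0], 228), (0.24, [257.0, 90.0], 42243)]
inner [(0.57, [256.0, 83.0], 1066)]
toggle_1 [(0.72, [319.0, 169.0], 308), (0.65, [238.0, 172.0], 232), (0.62, [197.0, 168.0], 258), (0.6, [279.0, 171.0], 285)]
console [(0.6, [259.0, 90.0], 42214)]
tin [(0.74, [408.0, 108.0], 2603)]
```

View pics/w1.png

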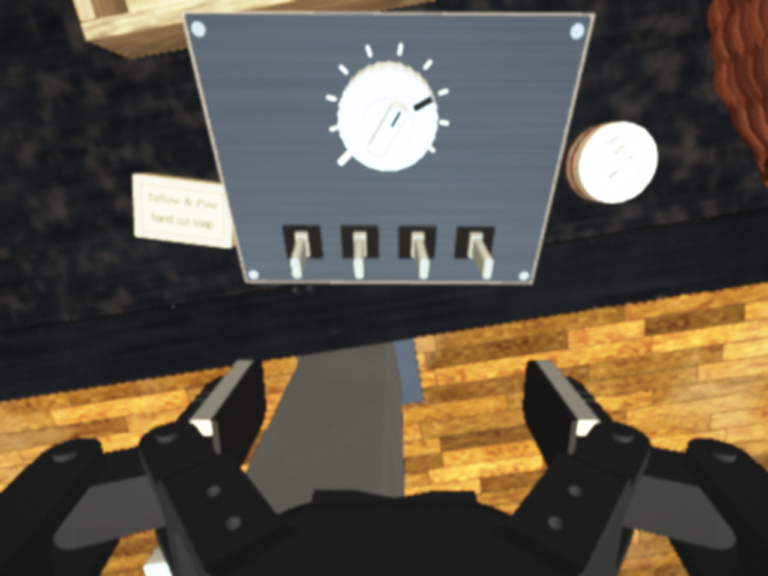

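The wrist view shows the ring centre at (259,78) in original pixels, which matches the prediction. The pointer is about 67° clockwise of up, so the ring is at about 3.5 rad. The toggles stand at columns 197 to 323, and the inner bar points to the upper right.

Run:
```python
from h import *
c=dict(np.load("w1.npz")); print(c["mtx"].round(1).tolist())
px=np.array([[185,13],[593,14],[531,284],[247,284],[388,117]])/1.5
X=np.array([[100,125,0],[100,-125,0],[-100,-125,0],[-100,125,0],[42,0,26]],float)
r=least_squares(lambda p:(proj(c,P(p,X))-px).ravel(),[543,-201,-.16],x_scale=[10,10,.1])
print(r.x,(r.fun.reshape(-1,2)).round(1).tolist())
np.save("p.npy",r.x); g=P(r.x,[42,0,14])[0]; print("grasp",g, "face z",g[2]-14/np.cos(np.radians(20)))
s=env.observe(); tp=s["tool_pos"]; R=Ro.from_euler("xyz",s["tcp_rot"]).as_matrix()
print("tool shift",R.T@(g-tp), "yaw err deg",np.degrees(r.x[2]-s["tcp_rot"][2]))
for sb in(0,6,13,20): print(sb,(proj(c,tp+np.array([[a,b,-sb] for a in(-11,11) for b in(-42.7,42.7)])@R.T)*1.5).round(0).tolist())
```

```text
[[290.7, 0.0, 262.5], [0.0, 290.7, 192.3], [0.0, 0.0, 1.0]]
[ 5.39841628e+02 -2.00961458e+02 -1.69082337e-01] [[-4.2, -1.7], [3.5, -1.4], [1.8, 0.4], [-1.2, -0.2], [0.3, 4.6]]
grasp [ 574.02590286 -206.79713318   95.52054271] face z 80.62205389601803
tool shift [ 96.56095291  -3.26310129 159.79615221] yaw err deg -0.17823338881085818
0 [[277.0, 391.0], [511.0, 391.0], [272.0, 335.0], [515.0, 335.0]]
6 [[272.0, 400.0], [515.0, 400.0], [267.0, 342.0], [520.0, 342.0]]
13 [[267.0, 411.0], [521.0, 411.0], [261.0, 351.0], [526.0, 351.0]]
20 [[261.0, 423.0], [527.0, 423.0], [254.0, 360.0], [533.0, 360.0]]
```

Run:
```python
from h import *
c=dict(np.load("w1.npz")); im=c["im"]
vision.grab_frame("wrist"); rs=vision.trace("wrist","console"); m=rs[0]["region"].astype(np.uint8)
q=cv2.approxPolyDP(cv2.convexHull(np.argwhere(m)[:,::-1].astype(np.int32)),6,True); print(q.reshape(-1,2).tolist())
f=lambda p:np.abs(sil(p,c)-m).sum()
p0=np.array([542,-201,-.167])
r=minimize(f,p0,method="Nelder-Mead",options=dict(initial_simplex=p0+np.array([[0,0,0],[5,0,0],[0,5,0],[0,0,.03]]),xatol=.05,fatol=.5))
print(r.x,r.fun,m.sum())
g=im.min(2); b=(g[20:130,200:320]>170).astype(np.uint8); n,l,st,ce=cv2.connectedComponentsWithStats(b); k=1+st[1:,4].argmax(); print("blob",st[k]+[200,20,0,0,0],ce[k]+[200,20])
a=np.linspace(0,2*np.pi,60)
for p in(r.x,p0):
    h=np.vstack([proj(c,P(p,np.c_[42+31*np.cos(a),31*np.sin(a),0*a+z])) for z in(2,26)]); print(h.min(0),h.max(0))
    print(proj(c,P(p,X:=np.array([[100,125,0],[100,-125,0],[-100,-125,0],[-100,125,0]]))).round(1).tolist())
```

```text
[[395, 10], [354, 187], [163, 185], [123, 8]]
[ 5.39668600e+02 -1.99785287e+02 -1.70717795e-01] 894.2705882352941 42076
blob [ 220   41   79   73 3875] [257.33780645  78.18632258]
[224.7502074   41.88113914] [290.87488302 114.77260542]
[[118.1, 7.2], [397.6, 8.6], [354.8, 190.2], [162.5, 189.3]]
[225.39827845  38.94648602] [291.69198008 112.17949537]
[[118.3, 4.6], [398.6, 4.9], [355.9, 188.0], [163.2, 187.8]]
```

>>> apply_moves([
  [48, -2, 0, 0, -1],
  [49, -1.5, 0, 0, -1],
  [0, 0, 30, 10, -1],
  [0, 0, 30, 9, -1],
  [0, 0, 30, 9, -1],
])

```text
time: 4.0
tool_pos: [574.7, -206.6, 164.3]
tcp_rot: [-3.142, 0.0, -0.66]
ft_force: [-0.3, -0.3, 0.2]
finger_gap: 85.6
gripper_force: 0.0
```

>>> apply_moves([
  [0, 0, 30, 0, -1],
  [0, 0, 20, 0, -1],
  [0, 0, 15, 0, -1],
  [0, 0, 12, 0, -1],
  [0, 0, 0, 0, -1],
])

```text
time: 4.62
tool_pos: [574.1, -206.5, 87.6]
tcp_rot: [3.141, 0.001, -0.655]
ft_force: [0.2, -0.1, 0.0]
finger_gap: 85.2
gripper_force: 0.0
```

Run:
```python
from h import *
im=vision.grab_frame("wrist"); cv2.imwrite("pics/w2.png",cv2.resize(im,(768,576))[:,:,::-1])
s=env.observe(); print(s["tool_pos"],s["tcp_rot"],s["ft_force"])
```

```text
[ 574.57670004 -206.68674296   88.33837478] [-3.14150827e+00  1.40966029e-04 -6.55282704e-01] [ 0.57117135  0.5693037  -0.15274919]
```

View pics/w2.png

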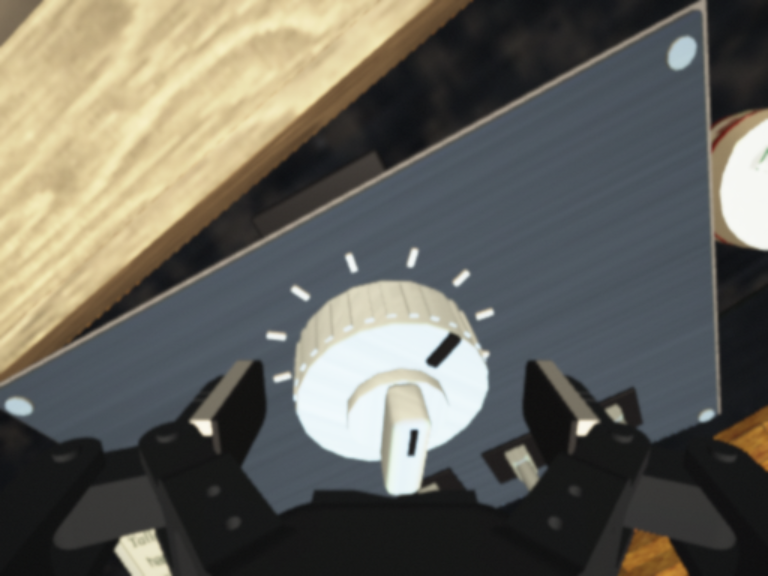

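The wrist view shows the ring centred between the open fingers, from column 295 to 488 in the enlarged picture, with pads at 265 and 527. The inner bar stands clear at about (407,440).

>>> apply_moves([
  [0, 0, 0, 0, 1],
  [0, 0, 0, 0, 1],
  [0, 0, 0, 0, 1],
  [0, 0, 0, 0, 1],
  [0, 0, 0, 0, 1],
], squeeze=50)

```text
time: 5.3
tool_pos: [575.7, -206.3, 90.2]
tcp_rot: [-3.14, -0.002, -0.656]
ft_force: [-1.3, 2.4, 7.5]
finger_gap: 60.6
gripper_force: 52.5
```

>>> apply_moves([
  [0, 0, 0, -3, 1],
  [0, 0, 0, -5, 1],
  [0, 0, 0, -5, 1],
  [0, 0, 0, -5, 1],
  [0, 0, 0, -5, 1],
])

```text
time: 5.92
tool_pos: [577.2, -206.7, 89.2]
tcp_rot: [-3.141, -0.006, -0.253]
ft_force: [13.7, 2.2, -21.3]
finger_gap: 59.8
gripper_force: 62.6
```

Run:
```python
from h import *
im=vision.grab_frame("wrist"); cv2.imwrite("pics/w3.png",im[150:384,100:420,::-1])
s=env.observe(); print(s["tool_pos"],s["tcp_rot"],s["ft_force"],s["torque"],s["finger_gap"])
```

```text
[ 577.37433204 -206.66748764   88.99270772] [-3.14068562 -0.00591374 -0.24871357] [ 7.91371115  3.10038378 -4.51587749] [-0.15499584 -1.18536905 -0.00648581] 59.61328352484719
```

View pics/w3.png

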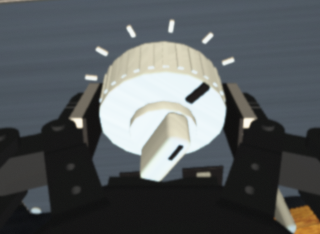

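The ring has turned with the gripper: the pointer at (198,93) in the crop kept its place against the fingers. The inner bar stayed put in the world. I'll continue the stroke.

>>> apply_moves([
  [0, 0, 0, -6, 1],
  [0, 0, 0, -6, 1],
  [0, 0, 0, -6, 1],
  [0, 0, 0, -6, 1],
  [0, 0, 0, -6, 1],
])

```text
time: 6.6
tool_pos: [577.6, -205.8, 88.8]
tcp_rot: [3.141, -0.006, 0.271]
ft_force: [6.5, 9.8, -7.0]
finger_gap: 59.8
gripper_force: 73.6
```

>>> apply_moves([
  [0, 0, 0, 0, 1],
  [0, 0, 0, 0, -1],
  [0, 0, 0, 0, -1],
  [0, 0, 0, 0, -1],
  [0, 0, 0, 0, -1],
])

```text
time: 7.22
tool_pos: [574.4, -206.8, 88.4]
tcp_rot: [3.142, 0.0, 0.269]
ft_force: [-0.7, 0.6, -0.7]
finger_gap: 85.7
gripper_force: 0.0
```

>>> apply_moves([
  [0, 0, 0, 8, -1],
  [0, 0, 0, 10, -1],
  [0, 0, 0, 10, -1],
  [0, 0, 0, 10, -1],
  [0, 0, 0, 10, -1],
])

```text
time: 7.85
tool_pos: [574.4, -206.8, 88.3]
tcp_rot: [-3.142, 0.0, -0.574]
ft_force: [0.1, 0.4, 0.4]
finger_gap: 85.2
gripper_force: 0.0
```

>>> apply_moves([
  [0, 0, 0, 8, -1],
  [0, 0, 0, 0, -1],
  [0, 0, 0, 0, 1],
  [0, 0, 0, 0, 1],
  [0, 0, 0, 0, 1],
])

```text
time: 8.48
tool_pos: [575.3, -205.9, 89.5]
tcp_rot: [-3.14, -0.001, -0.706]
ft_force: [-1.2, 4.8, 8.4]
finger_gap: 60.5
gripper_force: 52.6
```

>>> apply_moves([
  [0, 0, 0, 0, 1],
  [0, 0, 0, -5, 1],
  [0, 0, 0, -6, 1],
  [0, 0, 0, -6, 1],
  [0, 0, 0, -6, 1],
])

```text
time: 9.1
tool_pos: [576.5, -206.6, 88.7]
tcp_rot: [-3.141, -0.004, -0.303]
ft_force: [14.2, 2.4, -23.6]
finger_gap: 59.5
gripper_force: 60.9
```

>>> apply_moves([
  [0, 0, 0, -7, 1],
  [0, 0, 0, -7, 1],
  [0, 0, 0, -7, 1],
  [0, 0, 0, -7, 1],
  [0, 0, 0, -7, 1],
])

```text
time: 9.72
tool_pos: [576.2, -206.0, 88.8]
tcp_rot: [3.141, -0.003, 0.309]
ft_force: [-6.2, 7.1, 22.0]
finger_gap: 59.6
gripper_force: 76.1
```

>>> apply_moves([
  [0, 0, 0, 0, 1],
  [0, 0, 0, 0, -1],
  [0, 0, 0, 0, -1],
  [0, 0, 0, 0, -1],
  [0, 0, 0, 0, -1],
])

```text
time: 10.35
tool_pos: [574.4, -206.8, 88.2]
tcp_rot: [-3.141, 0.0, 0.305]
ft_force: [-0.1, -0.2, 0.6]
finger_gap: 85.1
gripper_force: 0.0
```

>>> apply_moves([
  [0, 0, 0, 8, -1],
  [0, 0, 0, 10, -1],
  [0, 0, 0, 10, -1],
  [0, 0, 0, 10, -1],
  [0, 0, 0, 10, -1],
])

```text
time: 10.98
tool_pos: [574.4, -206.8, 88.3]
tcp_rot: [-3.142, 0.0, -0.539]
ft_force: [-0.6, -0.8, -0.3]
finger_gap: 85.5
gripper_force: 0.0
```

>>> apply_moves([
  [0, 0, 0, 10, -1],
  [0, 0, 0, 0, -1],
  [0, 0, 0, 0, 1],
  [0, 0, 0, 0, 1],
  [0, 0, 0, 0, 1],
])

```text
time: 11.6
tool_pos: [575.3, -205.9, 89.5]
tcp_rot: [-3.14, -0.001, -0.706]
ft_force: [-1.4, 4.0, 7.7]
finger_gap: 60.8
gripper_force: 52.6
```

>>> apply_moves([
  [0, 0, 0, 0, 1],
  [0, 0, 0, -5, 1],
  [0, 0, 0, -6, 1],
  [0, 0, 0, -6, 1],
  [0, 0, 0, -6, 1],
])

```text
time: 12.22
tool_pos: [576.5, -206.6, 88.6]
tcp_rot: [-3.141, -0.004, -0.302]
ft_force: [13.9, 2.7, -22.2]
finger_gap: 59.8
gripper_force: 61.3
```

Run:
```python
from h import *
im=vision.grab_frame("wrist"); cv2.imwrite("pics/w4.png",cv2.resize(im[150:384,100:420],(640,468))[:,:,::-1])
s=env.observe(); print(s["tool_pos"],s["tcp_rot"],s["ft_force"],s["torque"],s["finger_gap"])
```

```text
[ 576.68909955 -206.57779329   88.30791756] [-3.14049002 -0.00421059 -0.29748475] [ 5.85152993  2.81650692 -4.31108146] [-0.14739754 -1.02344779  0.09548958] 60.20792455537843
```

View pics/w4.png

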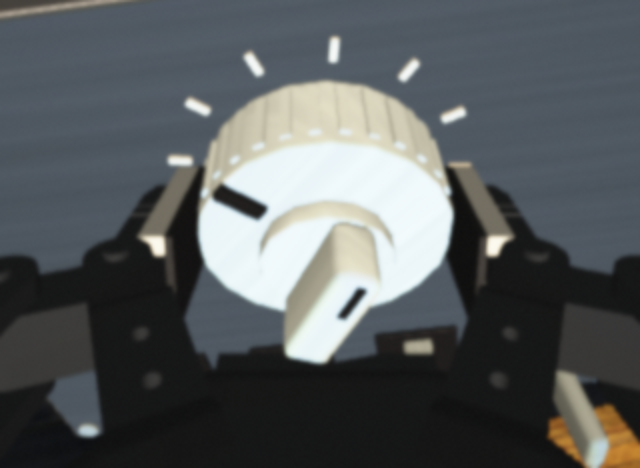

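The pointer is now about 70° counter-clockwise of up, at (240,202) in the crop. About 65° remain, and the inner bar has not moved.

>>> apply_moves([
  [0, 0, 0, -7, 1],
  [0, 0, 0, -7, 1],
  [0, 0, 0, -7, 1],
  [0, 0, 0, -7, 1],
  [0, 0, 0, -7, 1],
])

```text
time: 12.9
tool_pos: [576.1, -206.0, 88.8]
tcp_rot: [3.141, -0.003, 0.309]
ft_force: [-5.9, 7.7, 21.7]
finger_gap: 59.8
gripper_force: 75.8
```

>>> apply_moves([
  [0, 0, 0, 0, 1],
  [0, 0, 0, 0, -1],
  [0, 0, 0, 0, -1],
  [0, 0, 0, 0, -1],
  [0, 0, 0, 0, -1],
])

```text
time: 13.52
tool_pos: [574.4, -206.8, 88.2]
tcp_rot: [-3.141, 0.0, 0.305]
ft_force: [-0.6, -0.1, -0.1]
finger_gap: 85.5
gripper_force: 0.0
```

>>> apply_moves([
  [0, 0, 0, 8, -1],
  [0, 0, 0, 10, -1],
  [0, 0, 0, 10, -1],
  [0, 0, 0, 10, -1],
  [0, 0, 0, 10, -1],
])

```text
time: 14.15
tool_pos: [574.4, -206.7, 88.2]
tcp_rot: [-3.142, 0.0, -0.539]
ft_force: [-0.2, 0.3, 0.4]
finger_gap: 85.3
gripper_force: 0.0
```

>>> apply_moves([
  [0, 0, 0, 0, -1],
  [0, 0, 0, 0, 1],
  [0, 0, 0, 0, 1],
  [0, 0, 0, 0, 1],
  [0, 0, 0, 0, 1],
])

```text
time: 14.78
tool_pos: [575.0, -205.8, 89.3]
tcp_rot: [-3.14, -0.0, -0.531]
ft_force: [-1.4, 3.9, 8.0]
finger_gap: 60.4
gripper_force: 52.8
```

>>> apply_moves([
  [0, 0, 0, -4, 1],
  [0, 0, 0, -6, 1],
  [0, 0, 0, -6, 1],
  [0, 0, 0, -6, 1],
  [0, 0, 0, -4, 1],
])

```text
time: 15.4
tool_pos: [576.6, -206.5, 88.1]
tcp_rot: [-3.141, -0.004, -0.076]
ft_force: [6.3, 5.1, -7.8]
finger_gap: 59.8
gripper_force: 60.8
```

>>> apply_moves([
  [0, 0, 0, -3, 1],
  [0, 0, 0, -3, 1],
  [0, 0, 0, -2, 1],
  [0, 0, 0, 0, 1],
  [0, 0, 0, 0, 1],
])

```text
time: 16.02
tool_pos: [577.0, -205.9, 87.6]
tcp_rot: [-3.141, -0.004, 0.062]
ft_force: [9.1, 4.4, -10.8]
finger_gap: 59.8
gripper_force: 64.1
```

Run:
```python
from h import *
im=vision.grab_frame("wrist"); cv2.imwrite("pics/w5.png",cv2.resize(im[150:384,100:420],(640,468))[:,:,::-1])
s=env.observe(); print(s["tool_pos"],s["tcp_rot"],s["ft_force"],s["torque"],s["finger_gap"])
```

```text
[ 577.02928482 -205.91997653   87.64240498] [-3.14103278 -0.0044467   0.06184323] [  8.71506741   5.36931684 -10.00131323] [ 0.00537528 -1.46609467 -0.10223697] 60.0065591854628
```

View pics/w5.png

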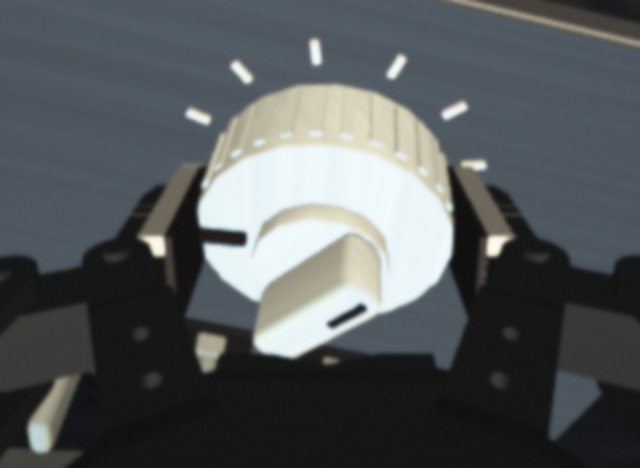

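The pointer is at (220,237) in the crop, short of the stop, and there is no lag or torque yet. I'll keep turning.

>>> apply_moves([
  [0, 0, 0, -4, 1],
  [0, 0, 0, -4, 1],
  [0, 0, 0, -4, 1],
  [0, 0, 0, -4, 1],
  [0, 0, 0, 0, 1],
])

```text
time: 16.7
tool_pos: [575.2, -206.2, 89.5]
tcp_rot: [3.141, -0.001, 0.343]
ft_force: [-1.7, 4.8, 8.1]
finger_gap: 59.9
gripper_force: 69.7
```

Run:
```python
from h import *
s=env.observe(); print(s["tool_pos"],s["tcp_rot"],s["ft_force"],s["torque"],s["finger_gap"])
```

```text
[ 575.16552836 -206.15857636   89.53639801] [ 3.14114717e+00 -1.49068012e-03  3.42543538e-01] [-1.74933368  4.82235074  8.10326966] [-0.2737506   0.01292683 -0.06350291] 59.93575760683304
```

>>> apply_moves([
  [0, 0, 0, 0, -1],
  [0, 0, 0, 0, -1],
  [0, 0, 0, 0, -1],
  [0, 0, 0, 0, -1],
  [0, 0, 0, 10, -1],
])

```text
time: 17.32
tool_pos: [574.5, -206.7, 88.2]
tcp_rot: [-3.141, 0.0, 0.161]
ft_force: [-0.2, -0.1, -0.4]
finger_gap: 85.6
gripper_force: 0.0
```

>>> apply_moves([
  [0, 0, 0, 10, -1],
  [0, 0, 0, 10, -1],
  [0, 0, 0, 10, -1],
  [0, 0, 0, 5, -1],
  [0, 0, 0, 0, -1],
])

```text
time: 17.95
tool_pos: [574.5, -206.7, 88.2]
tcp_rot: [-3.142, 0.0, -0.445]
ft_force: [0.5, 0.2, -0.4]
finger_gap: 85.2
gripper_force: 0.0
```

```bash
cat >> h.py <<'E'
def pointer(im,c,p=(540.3,-200.5,-.169)):
    a=np.radians(np.arange(-180,180,1)); v=np.zeros(len(a)); g=cv2.GaussianBlur(im,(3,3),0).max(2).astype(np.float32)
    for r in(21,23,25,27):
        q=proj(c,P(p,np.c_[42+r*np.cos(a),r*np.sin(a),0*a+27])).astype(np.float32)
        v+=cv2.remap(g,q[:,0].reshape(-1,1),q[:,1].reshape(-1,1),cv2.INTER_LINEAR,borderValue=255)[:,0]/4
    return v
E
python3 - <<'E'
from h import *
s=env.observe(); print(s["tool_pos"],s["tcp_rot"])
def show(im,c):
    v=pointer(im,c); w=np.where(v<140)[0]-180; print(w.tolist(), "min",v.argmin()-180,v.min())
d=dict(np.load("w1.npz")); show(d["im"],d)
c=vision.get_calibration("wrist"); im=vision.grab_frame("wrist"); show(im,c)
E
```

```text
[ 574.46766351 -206.72549662   88.2315073 ] [-3.14153415e+00  1.34647673e-04 -4.44982014e-01]
[-63, -62, -61, -60, -59, -58, -57] min -60 74.58740234375
[-180, -179, -178, 105, 106, 107, 108, 109, 110, 111, 112, 113, 114, 115, 116, 176, 177, 178, 179] min 109 33.1845703125
```

>>> apply_moves([
  [0, 0, 0, 0, 1],
  [0, 0, 0, 0, 1],
  [0, 0, 0, 0, 1],
  [0, 0, 0, 0, 1],
  [0, 0, 0, 0, 1],
], squeeze=70)

```text
time: 18.62
tool_pos: [575.0, -205.8, 89.5]
tcp_rot: [-3.14, -0.0, -0.445]
ft_force: [-1.7, 3.3, 8.6]
finger_gap: 59.5
gripper_force: 73.9
```

>>> apply_moves([
  [0, 0, 0, -4, 1],
  [0, 0, 0, -4, 1],
  [0, 0, 0, -4, 1],
  [0, 0, 0, -4, 1],
  [0, 0, 0, 0, 1],
])

```text
time: 19.25
tool_pos: [576.9, -206.3, 87.8]
tcp_rot: [-3.141, -0.004, -0.165]
ft_force: [7.6, 2.3, -9.3]
finger_gap: 59.2
gripper_force: 92.2
```

```bash
cat > m.py <<'E'
from h import *
s=env.observe(); print(s["tool_pos"].round(1),s["tcp_rot"].round(3),s["ft_force"].round(1),s["torque"].round(2))
c=vision.get_calibration("wrist"); im=vision.grab_frame("wrist"); v=pointer(im,c); print((np.where(v<140)[0]-180).tolist(),v.argmin()-180)
E
python3 m.py
```

```text
[ 576.9 -206.3   87.8] [-3.141 -0.004 -0.165] [ 7.6  2.3 -9.3] [-0.01 -1.61  0.16]
[118, 119, 120, 121, 122, 123, 124, 125, 126, 127, 128] 122
```

>>> apply_moves([
  [0, 0, 0, -2, 1],
  [0, 0, 0, -2, 1],
  [0, 0, 0, -2, 1],
  [0, 0, 0, -2, 1],
  [0, 0, 0, 0, 1],
])

```text
time: 19.92
tool_pos: [577.4, -206.3, 87.3]
tcp_rot: [3.141, -0.005, -0.026]
ft_force: [9.5, 4.5, -14.5]
finger_gap: 59.4
gripper_force: 93.9
```

```bash
python3 m.py
```

```text
[ 577.4 -206.3   87.3] [ 3.141 -0.005 -0.026] [  9.5   4.5 -14.5] [-1.34 -1.95 -0.41]
[125, 126, 127, 128, 129, 130, 131, 132, 133, 134, 135] 128
```

>>> apply_moves([
  [0, 0, 0, -2, 1],
  [0, 0, 0, -2, 1],
  [0, 0, 0, -2, 1],
  [0, 0, 0, 0, 1],
  [0, 0, 0, 0, 1],
])

```text
time: 20.6
tool_pos: [578.8, -206.0, 86.8]
tcp_rot: [-3.141, -0.008, 0.075]
ft_force: [14.8, 5.7, -22.8]
finger_gap: 59.3
gripper_force: 95.7
```

```bash
python3 m.py
```

```text
[ 578.8 -206.    86.8] [-3.141 -0.008  0.075] [ 14.8   5.7 -22.8] [-0.96 -2.79 -1.59]
[128, 129, 130, 131, 132, 133, 134, 135, 136, 137, 138] 132
```

>>> apply_moves([
  [0, 0, 0, -2, 1],
  [0, 0, 0, -2, 1],
  [0, 0, 0, -2, 1],
  [0, 0, 0, 0, 1],
  [0, 0, 0, 0, 1],
])

```text
time: 21.28
tool_pos: [581.8, -205.2, 86.8]
tcp_rot: [3.141, -0.013, 0.178]
ft_force: [22.9, 9.9, -27.1]
finger_gap: 58.9
gripper_force: 94.6
```

```bash
python3 m.py
```

```text
[ 581.8 -205.2   86.8] [ 3.141 -0.013  0.178] [ 22.9   9.9 -27.1] [-0.11 -4.27 -1.78]
[128, 129, 130, 131, 132, 133, 134, 135, 136, 137, 138, 139] 132
```

The ring is at its stop: the pointer stalled at about 133° while the twisting moment rose to 1.8 N m. I'll let go and lift off.

>>> apply_moves([
  [0, 0, 0, 0, -1],
  [0, 0, 0, 0, -1],
  [0, 0, 0, 0, -1],
  [0, 0, 0, 0, -1],
  [0, 0, 0, 0, -1],
])

```text
time: 21.95
tool_pos: [574.4, -206.8, 88.5]
tcp_rot: [3.142, -0.0, 0.182]
ft_force: [-0.5, -0.4, 0.5]
finger_gap: 85.5
gripper_force: 0.0
```

>>> apply_moves([
  [0, 0, -15, 0, -1],
  [0, 0, -25, 0, -1],
  [0, 0, -30, 10, -1],
  [0, 0, -30, 10, -1],
  [-48, 0, -40, 0, -1],
])

```text
time: 22.58
tool_pos: [529.2, -199.6, 230.1]
tcp_rot: [3.141, -0.003, -0.168]
ft_force: [-0.7, -0.7, 0.5]
finger_gap: 85.1
gripper_force: 0.0
```

>>> apply_moves([
  [-49, 0, 0, 0, 1],
  [0, 0, 0, 0, 1],
  [0, 0, 0, 0, 1],
  [0, 0, 0, 0, 1],
  [0, 0, 0, 0, 1],
])

```text
time: 23.2
tool_pos: [479.7, -190.8, 228.1]
tcp_rot: [-3.141, -0.0, -0.166]
ft_force: [0.1, -0.3, -0.0]
finger_gap: -0.1
gripper_force: 0.0
```

Run:
```python
from h import *
p=(540.3,-200.5,-.169)
s=env.observe(); print(s["tool_pos"],s["tcp_rot"],s["finger_gap"])
R=Ro.from_euler("xyz",s["tcp_rot"]).as_matrix()
c=vision.get_calibration("wrist"); im=vision.grab_frame("wrist"); v=pointer(im,c); print((np.where(v<140)[0]-180).tolist(),v.argmin()-180)
cv2.imwrite("pics/w6.png",cv2.resize(im,(768,576))[:,:,::-1])
print("yaw err deg",np.degrees(p[2]-s["tcp_rot"][2]))
z=P(p,[-49,0,20])[0,2]+1.5; print("z",z)
R=Ro.from_euler("xyz",[np.pi,0,p[2]]).as_matrix()
for y in(96,-100):
    t=P(p,[-58,y,12])[0]; t[2]=z; print(y,t,(R.T@(t-s["tool_pos"])).round(1))
```

```text
[ 479.67941194 -190.80100802  228.14754578] [-3.14148156e+00 -4.72475647e-05 -1.66305626e-01] -0.056145562943132186
[129, 130, 131, 132, 133, 134, 135, 136] 133
yaw err deg -0.15437623617192478
z 71.53486539276041
96 [498.67540637 -96.01026397  71.53486539] [  2.8 -96.6 156.6]
-100 [ 465.70885711 -289.21794144   71.53486539] [  2.8  99.4 156.6]
```

View pics/w6.png

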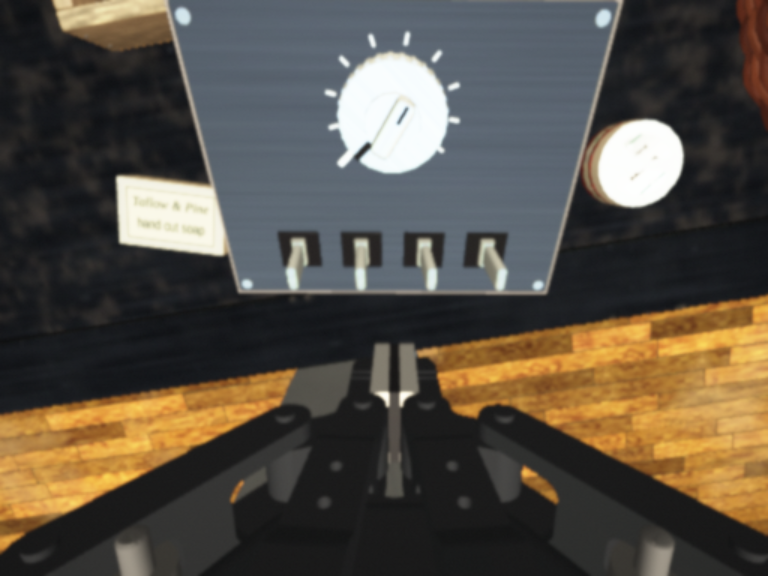

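The ring pointer now meets the long white mark at about (350,157), and the inner bar has its old direction. All four toggles still stand, so I'll do the sweep next.

>>> apply_moves([
  [3, -48, 0, 0, 1],
  [0, -49, 0, 0, 1],
  [0, 0, 50, 0, 1],
  [0, 0, 50, 0, 1],
  [0, 0, 35, 0, 1],
])

```text
time: 23.88
tool_pos: [497.4, -94.8, 91.2]
tcp_rot: [-3.141, 0.002, -0.166]
ft_force: [-0.4, -0.2, -0.2]
finger_gap: -0.2
gripper_force: 0.0
```

>>> apply_moves([
  [0, 0, 15, 0, 1],
  [0, 0, 7, 0, 1],
  [0, 0, 0, 0, 1],
  [0, 10, 0, 0, 1],
  [0, 10, 0, 0, 1],
])

```text
time: 24.5
tool_pos: [495.3, -116.0, 72.3]
tcp_rot: [3.141, -0.002, -0.167]
ft_force: [0.8, 2.0, -1.0]
finger_gap: 0.2
gripper_force: 0.5
```

>>> apply_moves([
  [0, 10, 0, 0, 1],
  [0, 10, 0, 0, 1],
  [0, 10, 0, 0, 1],
  [0, 10, 0, 0, 1],
  [0, 10, 0, 0, 1],
])

```text
time: 25.12
tool_pos: [486.1, -165.0, 71.2]
tcp_rot: [-3.141, 0.0, -0.167]
ft_force: [0.6, 1.1, -0.3]
finger_gap: -0.2
gripper_force: 0.5
```

>>> apply_moves([
  [0, 10, 0, 0, 1],
  [0, 10, 0, 0, 1],
  [0, 10, 0, 0, 1],
  [0, 10, 0, 0, 1],
  [0, 10, 0, 0, 1],
])

```text
time: 25.75
tool_pos: [477.8, -214.3, 71.2]
tcp_rot: [-3.141, 0.0, -0.167]
ft_force: [-0.9, 0.4, 0.2]
finger_gap: 0.2
gripper_force: 0.5
```

>>> apply_moves([
  [0, 10, 0, 0, 1],
  [0, 10, 0, 0, 1],
  [0, 10, 0, 0, 1],
  [0, 10, 0, 0, 1],
  [0, 10, 0, 0, 1],
])

```text
time: 26.38
tool_pos: [469.5, -263.6, 71.2]
tcp_rot: [-3.141, 0.0, -0.167]
ft_force: [-0.5, 1.2, -0.2]
finger_gap: 0.1
gripper_force: 0.6
```

>>> apply_moves([
  [0, 10, 0, 0, 1],
  [0, 10, 0, 0, 1],
  [0, 6, 0, 0, 1],
  [0, 0, 0, 0, 1],
  [0, 0, 0, 0, 1],
])

```text
time: 27.0
tool_pos: [465.4, -288.8, 71.4]
tcp_rot: [3.141, -0.0, -0.167]
ft_force: [0.2, -0.7, 0.4]
finger_gap: -0.2
gripper_force: 0.3
```

>>> apply_moves([
  [0, 0, 0.5, 0, 1],
  [0, 0, 0.5, 0, 1],
  [0, 0, 0.5, 0, 1],
  [0, 0, 0.5, 0, 1],
  [0, 0, 0, 0, 1],
])

```text
time: 27.62
tool_pos: [465.6, -288.7, 69.3]
tcp_rot: [-3.142, -0.0, -0.167]
ft_force: [0.4, -1.2, 1.5]
finger_gap: 0.1
gripper_force: 0.7
```

>>> apply_moves([
  [0, 0, 0.5, 0, 1],
  [0, 0, 0.5, 0, 1],
  [0, 0, 0.5, 0, 1],
  [0, 0, 0.5, 0, 1],
  [0, 0, 0, 0, 1],
])

```text
time: 28.25
tool_pos: [465.8, -289.2, 68.2]
tcp_rot: [3.141, -0.001, -0.167]
ft_force: [-0.3, 0.2, 9.3]
finger_gap: 0.0
gripper_force: 5.0
```

>>> apply_moves([
  [0, 0, -15, 0, 1],
  [0, -46, 0, 0, 1],
  [0, 0, 9, 0, 1],
  [0, 0, 4, 0, 1],
  [0, 0, 2, 0, 1],
])

```text
time: 28.88
tool_pos: [473.1, -243.5, 67.7]
tcp_rot: [-3.141, 0.0, -0.167]
ft_force: [-2.5, 4.2, 17.0]
finger_gap: 0.2
gripper_force: 8.4
```

>>> apply_moves([
  [0, 0, 0, 0, 1],
  [0, 0, 0, 0, 1],
  [0, 0, -15, 0, 1],
  [0, -46, 0, 0, 1],
  [0, 0, 9, 0, 1],
])

```text
time: 29.5
tool_pos: [481.0, -196.9, 74.1]
tcp_rot: [-3.142, -0.001, -0.165]
ft_force: [-0.6, -0.8, 0.7]
finger_gap: -0.3
gripper_force: 0.0
```

>>> apply_moves([
  [0, 0, 4, 0, 1],
  [0, 0, 2, 0, 1],
  [0, 0, 0, 0, 1],
  [0, 0, 0, 0, 1],
  [0, 0, 0, 0, 1],
])

```text
time: 30.12
tool_pos: [481.2, -199.1, 68.1]
tcp_rot: [3.141, -0.001, -0.168]
ft_force: [-2.2, 2.2, 9.2]
finger_gap: -0.1
gripper_force: 4.9
```

>>> apply_moves([
  [0, 0, -15, 0, 1],
  [0, -46, 0, 0, 1],
  [0, 0, 9, 0, 1],
  [0, 0, 4, 0, 1],
  [0, 0, 2, 0, 1],
])

```text
time: 30.75
tool_pos: [488.9, -153.8, 67.8]
tcp_rot: [3.141, -0.001, -0.167]
ft_force: [-2.7, 1.1, 15.6]
finger_gap: 0.1
gripper_force: 7.9
```

>>> apply_moves([
  [0, 0, 0, 0, 1],
  [0, 0, 0, 0, 1],
  [0, 0, -30, 0, 1],
  [0, 0, -50, 0, 1],
  [0, 0, -50, 0, 1],
])

```text
time: 31.38
tool_pos: [487.7, -153.6, 198.4]
tcp_rot: [-3.142, 0.001, -0.168]
ft_force: [0.4, -0.8, -0.6]
finger_gap: -0.2
gripper_force: 0.0
```

>>> apply_moves([
  [0, 40, -30, 0, 1],
  [0, 18, 0, 0, 1],
  [0, 0, 0, 0, -1],
  [0, 0, 0, 0, -1],
  [0, 0, 0, 0, -1],
])

```text
time: 32.0
tool_pos: [478.0, -208.7, 226.1]
tcp_rot: [-3.14, 0.002, -0.166]
ft_force: [-0.1, 0.7, -0.3]
finger_gap: 54.4
gripper_force: 0.0
```

Run:
```python
from h import *
s=env.observe(); print(s["time"],s["tool_pos"])
p=(540.3,-200.5,-.169)
c=vision.get_calibration("wrist"); im=vision.grab_frame("wrist"); v=pointer(im,c); print((np.where(v<140)[0]-180).tolist())
for a in(1.1,1.2): print(proj(c,P(p,[[-58,y-40*np.sin(a),2+40*np.cos(a)] for y in TY])).round(1).tolist())
print([(round(r["score"],2),np.round(r["pixel"]).tolist(),(lambda w:(w[:,1].min(),w[:,1].max()))(np.argwhere(r["region"]))) for r in vision.trace("wrist","toggle_1")])
cv2.imwrite("pics/w7.png",cv2.resize(im,(768,576))[:,:,::-1])
```

```text
32.0 [ 477.99280504 -208.65700866  226.05548826]
[130, 131, 132, 133, 134, 135, 136]
[[213.8, 176.9], [257.1, 177.0], [300.4, 177.1], [343.7, 177.2]]
[[215.8, 175.0], [258.7, 175.1], [301.5, 175.3], [344.4, 175.4]]
[(0.93, [195.0, 170.0], (np.int64(179), np.int64(215))), (0.9, [324.0, 172.0], (np.int64(304), np.int64(344))), (0.77, [282.0, 171.0], (np.int64(264), np.int64(301))), (0.56, [237.0, 171.0], (np.int64(221), np.int64(258))), (0.45, [238.0, 81.0], (np.int64(221), np.int64(259)))]
```

View pics/w7.png

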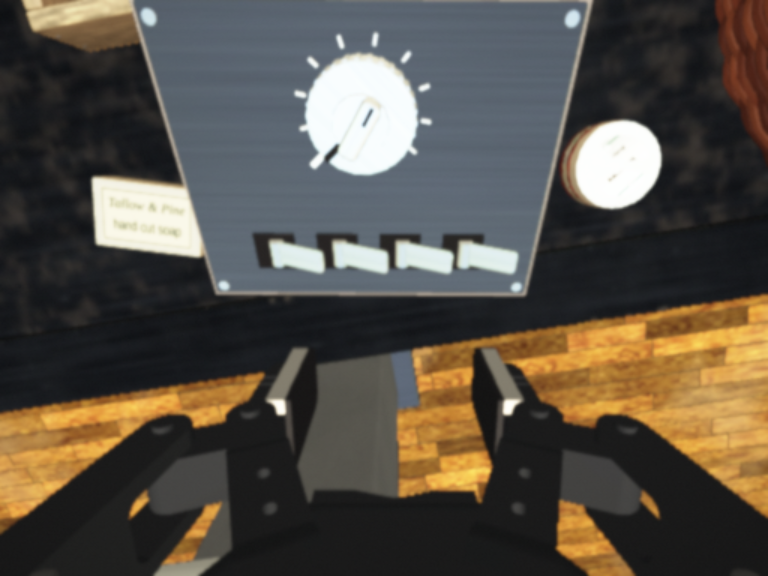

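All four toggles lie to the right at columns 215, 258, 301 and 344, as expected for 1.2. The ring pointer is still on its mark, the inner bar is unchanged, and the soap box and tin are in place. The gripper is open and clear of everything.

```bash
python3 -c "
from station import env
print(env.finish_job())"
```

```text
the job is handed in; nothing more can be done
None
```

I turned the outer ring counter-clockwise to its stop with the inner knob unmoved, then laid all four toggles over to the right. The soap box and tin are where they stood; I did not re-check the bell, which the arm never approached. The gripper was open and clear at 32 s when I handed the job in.

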